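Put the flute cap away the right way up

TASK

The open drawer has two round pockets and the green lacquer jar stands in one of them; put the horn flute cap, which lies in its cradle on the bench, into the other: open end down if that is the red felt pocket (to keep dust out), open end up if it is the cork pocket (so its lining can air). When the cap sits flat on the pocket's floor, push the drawer fully shut, with the jar still standing in its own pocket. Do not lift the jar or knock it over, and leave the standing flute, the copper ring and the horn insert where they are.

Things in the scene. Friction and masses are not known exactly. Their poses are not given: they have to be found in the camera images.
- cap: Horn flute cap: a dark cup, 44 mm outside diameter, 52 mm long, walls 4 mm, flat closed end 6 mm thick, 9 mm copper band round the open end, 50 g. Origin at its middle (on the axis, 26 mm from either end). Its x axis lies along its axis and points out of the OPEN end. It starts lying on its side (x level, any direction) in the cradle, axis 33 mm above the bench.
- cradle: Low dark wooden cradle fixed to the bench, 50 mm long (its x), 36 mm wide (y), 14 mm high, narrower than the cap; origin on the bench under its centre. The cap starts lying along its x axis; the ring lies 85 to 98 mm to its +y side, the insert as far to its -y side. The cradle stands left or right of the drawer, the flute on the other side.
- chest: Light wooden chest on the bench, 168 mm wide (y), 95 mm high, fixed; a flat case on it reaches 115 mm above the bench. Origin on the bench midway between the two pockets while the drawer is open; its front face lies 125 mm along its +x from there and its back 400 mm. Its x axis is the way the drawer slides shut.
- drawer (a joint): Drawer slide: 0 = open, as at the start; 0.23 m = fully shut (end stop), pushed along the chest's +x; friction 1.5 N plus 6 N per m/s, no latch. Drawer 136 mm wide, side walls 40 mm high above the bench; front board 150 mm wide, 12 mm thick, top at 55 mm, inner face 60 mm before the felt pocket's centre. A flat scraper is fixed in its -y side, 17 mm high.
- felt_pocket (a point): Centre of the floor of the pocket in the red felt-covered block, the one nearer the drawer's front: round, 47 mm wide, 10 mm deep, floor 18 mm above the bench, block top 28 mm above the bench. Axes parallel to the chest's; moves with the drawer. Both blocks are 80 mm wide (y) and 90 mm long (x).
- cork_pocket (a point): The same for the pocket in the brown cork block, 90 mm behind the felt pocket (chest +x): 47 mm wide, 10 mm deep, floor 18 mm above the bench.
- drawer_front (a point): Middle of the top edge of the drawer front's outer face (the face towards the robot), 55 mm above the bench; push this face along the chest's +x. Moves with the drawer.
- jar: Small green-glazed lacquer jar with a green lid and dark knob, 43 mm wide, 52 mm high, 110 g; origin under its centre. It starts standing loose in one of the two pockets.
- flute: Finished bamboo flute standing upright in a round dark base (100 mm wide, 18 mm high); flute 34 to 46 mm thick, top 398 mm above the bench, 1.1 kg, loose. Origin under the base's centre. It can be knocked over.
- ring: Loose copper joint ring lying flat, 36 mm outside, 14 mm high, 25 g; origin under its centre.
- insert: Loose small horn mouthpiece insert, 32 x 16 x 12 mm, 20 g; origin under its centre.

How it is judged:
By the outcome, as a careful person would: the job done as asked, in the order asked, and still so for the second after the job is handed in, with the robot touching nothing.
It also fails if it takes over 66 s, if anything falls off the work surface, if the arm or the gripper's body presses on something with over 40 N, if the wrist force passes 120 N, or if a joint passes its speed limit or range.

ROBOT

A 6-joint arm with a two-finger parallel gripper is mounted at the origin on the work surface. World frame = base frame: x ahead of the robot, y to its left, z up, the work surface at z = 0. Lengths are in mm, angles in rad, forces in N, time in s.
With the tool pointing down it reaches from about 325 to 750 mm from the base axis. Payload 7.6 kg.
Tool frame: the origin (TCP) lies at the very end of the fingers, on their centre line; the grasp point (between the pads) lies 19 mm behind it; z points along the fingers, x is the direction in which the jaws open and shut, and the axes are right-handed (so a half turn about z gives the same grasp; the last joint's range is limited). The gripper opens to 85 mm and grips with 20 to 120 N. Pads are 22 mm wide; open, the fingers measure 114 mm over their backs; the gripper's body (76 mm by 85 mm) begins 54 mm behind the grasp point. The pads swing forward as they close: fully open they stand 13 mm farther back than shut.
Start: joints at [1.219, 0.052, 1.401, -0, 1.689, -0.07], TCP at [145.978, 504.318, 231.323] pointing down, gripper open.
Joint ranges: [-2.9, 2.9], [-0.91, 2.17], [0.12, 2.37], [-1.06, 4.2], [0.26, 2.73], [-2.93, 2.93]. Speed limits (rad/s): [2.57, 2.57, 3.01, 3.14, 3.14, 3.14].

INTERFACE

Orientations are given as a rotation vector (axis times angle).
In Python, from cell import bot gives the robot as it stands.
- The arm moves only by the tool drive_tool, never from a script. Its argument "targets" is a list of rows, each an object with "translation": the shift along the tool's x, y, z in units of 25 mm (1.0 is 25 mm), a list of three; "delta_rot": the turn, a rotation vector about the tool's x, y, z in units of 6 degrees (1.0 is 6 degrees), a list of three; "hand": the gripper's target within -1 to 1 (shut at 1, half-way at 0, fully open at -1). In form: [{"translation": [x, y, z], "delta_rot": [ax, ay, az], "hand": hand}, ...]. A call has 1 to 20 rows; each row is the pose to reach, as a shift and turn from the pose commanded when the call began, along the tool's axes at that moment; what a row does not reach only later rows make up. A row lasts 1/12 s, in which the tool goes at most 41.7 mm and 7.16 degrees, less where a joint would pass 70% of its speed; a pose out of reach is approached as far as the arm can. A call with a gripper value outside its range is refused whole. The fingers move at their own pace and stop on an object; the grip force is fixed at half the most. Time passes only in rows, so rows that repeat a pose let the fingers close. It gives the time, the measured TCP pose, the force and the opening at its end, in the units of the state.
- bot.get_obs(): the state, without advancing time (a new reading comes with each control period).
- bot.snapshot(name): name is "scene" or "top" or "wrist"; returns the picture (480x640x3 uint8, red, green, blue); there is no depth.
- bot.get_calibration(name): a dict with "fx", "fy", "cx", "cy" (pixels), "world_from_camera" (4x4, takes a point from camera to world coordinates). Camera axes: x right, y down, z forward; pixel columns grow to the right and rows downward; lengths in mm; the calibration is good to about 2 mm. A picture is of the moment at which its call begins: read the wrist's pose just before it. get_calibration takes no time and is no camera call; for the wrist camera it gives the pose at the moment of the call.
- bot.close_job(): hands the job in, once; it reports no verdict.
The state is a dict: "t": time; "joint_positions": joint angles; "joint_velocities": joint speeds; "effort": joint torques, N m; "ee_pos": TCP position; "ee_rot": TCP orientation; "force": force on the tool from outside, world axes, zero at the start; "ft_torque": the same for the moment, N m; "finger_gap": opening from 0.0 (shut) to 1.0 (fully open).
Only numpy, scipy, OpenCV 4.12 (cv2) and the standard library are available. Lean on these libraries where they do the work, as an engineer would, in place of code of your own. Each camera call takes 0.05 s, during which the arm holds its last target. There are 200 camera calls.

## Working session

There is one attempt and no reset: what is moved stays moved. The work goes in short steps, Python scripts to look and compute and a tool call to move; the robot and the scene stay as the last step left them, time stands still between calls to the robot, and variables do not carry over. Pictures are saved under pics/ and viewed, about 8 in all and at most 12, crops included, and the job is handed in when it is done.

Besides the shell and the picture viewer there is one more tool, called as a command line: name --argument value ..., lists and objects as JSON in quotes. drive_tool: Moves the arm, as the interface text tells. Its arguments: {"type":"object","properties":{"targets":{"type":"array"}},"required":["targets"]}

```bash
ls; mkdir -p pics; python3 - <<'E'
from cell import bot
import cv2,numpy as np
for n in("scene","top"):
    im=bot.snapshot(n); cv2.imwrite(f"pics/{n}0.png",im[:,:,::-1])
    c=bot.get_calibration(n); print(n,c["fx"],c["cx"],c["cy"],np.round(c["world_from_camera"],3).tolist())
o=bot.get_obs(); print({k:np.round(v,3).tolist() for k,v in o.items()})
E
```

```text
pics
scene 463.8420106152677 324.00470862549486 244.99614363204591 [[-0.884, 0.349, -0.31, 755.538], [0.467, 0.675, -0.571, 496.763], [0.01, -0.65, -0.76, 720.908], [0.0, 0.0, 0.0, 1.0]]
top 589.8160863989544 324.7609627002851 241.5456272926575 [[-0.081, -0.971, 0.227, 212.43], [-0.997, 0.079, -0.015, 15.035], [-0.004, -0.227, -0.974, 1264.733], [0.0, 0.0, 0.0, 1.0]]
{'t': 0.1, 'joint_positions': [1.219, 0.053, 1.402, 0.0, 1.689, -0.07], 'joint_velocities': [-0.0, -0.002, -0.003, -0.001, 0.001, 0.0], 'effort': [0.001, -38.258, -36.099, -0.0, 0.005, 0.0], 'ee_pos': [145.875, 504.042, 230.549], 'ee_rot': [2.511, 1.887, -0.002], 'force': [-0.196, 0.804, -0.523], 'ft_torque': [0.014, 0.005, 0.013], 'finger_gap': 1.001}
```

View pics/top0.png

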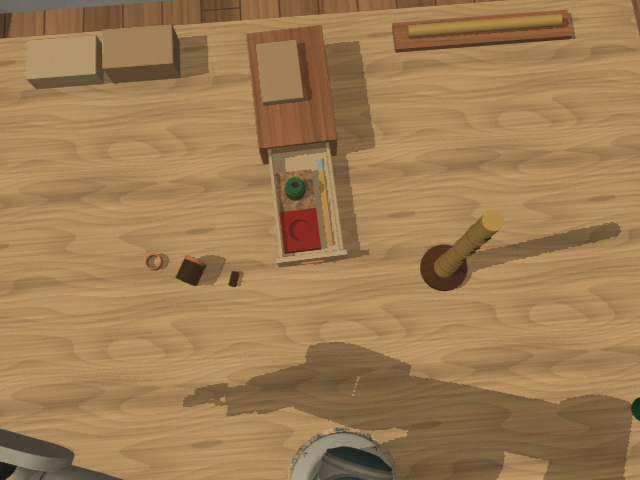

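View pics/scene0.png

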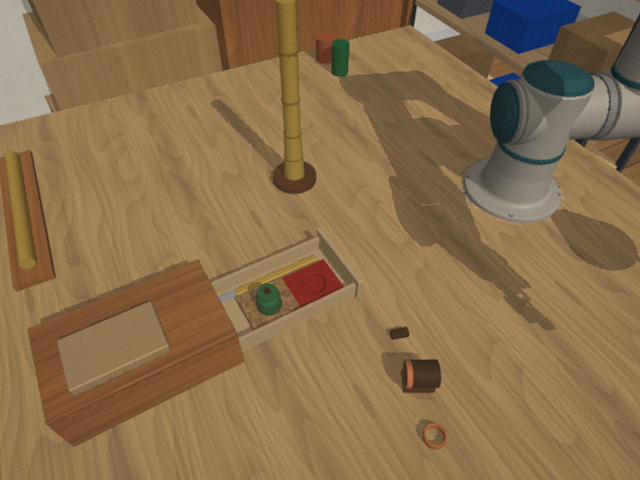

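```bash
cat > h.py <<'E'
import cv2,numpy as np
from cell import bot
def ray(c,uv,z):
    W=np.array(c["world_from_camera"]);d=W[:3,:3]@[(uv[0]-c["cx"])/c["fx"],(uv[1]-c["cy"])/c["fy"],1];p=W[:3,3]
    return p+d*(z-p[2])/d[2]
def proj(c,P):
    W=np.array(c["world_from_camera"]);q=W[:3,:3].T@(np.array(P)-W[:3,3])
    return np.array([c["fx"]*q[0]/q[2]+c["cx"],c["fy"]*q[1]/q[2]+c["cy"]])
def mask(im,box,f):
    hsv=cv2.cvtColor(im,cv2.COLOR_RGB2HSV).astype(int);m=f(*[hsv[...,i] for i in range(3)]).astype(np.uint8)
    o=np.zeros_like(m);u0,v0,u1,v1=box;o[v0:v1,u0:u1]=m[v0:v1,u0:u1];return o
def big(m):
    cs=cv2.findContours(m,cv2.RETR_EXTERNAL,cv2.CHAIN_APPROX_NONE)[0];return max(cs,key=cv2.contourArea)
red=lambda h,s,v:((h<6)|(h>174))&(s>170)&(v>60)
dark=lambda h,s,v:v<70
copper=lambda h,s,v:(h<14)&(s>110)&(v>110)
green=lambda h,s,v:(h>60)&(h<95)&(s>100)
E
python3 - <<'E'
from h import *
for n,fb,cb in(("top",(270,195,330,255),(170,250,212,292)),("scene",(270,255,350,310),(395,350,445,398))):
    im=cv2.imread(f"pics/{n}0.png")[:,:,::-1].copy();c=bot.get_calibration(n)
    r=big(mask(im,fb,red));q=cv2.boxPoints(cv2.minAreaRect(r));print(n,"felt px",q.round().tolist())
    a=cv2.approxPolyDP(r,6,True)[:,0];print("poly",[(p.tolist(),ray(c,p,28)[:2].round().tolist()) for p in a])
    W=np.array([ray(c,p[0],28)[:2] for p in r]).astype(np.float32);(x,s,an)=cv2.minAreaRect(W);print("felt rect",x,s,an)
    for nm,f,z in(("dark",dark,33),("cop",copper,33)):
        k=big(mask(im,cb,f));W=np.array([ray(c,p[0],z)[:2] for p in k]).astype(np.float32);print(nm,cv2.contourArea(k),cv2.minAreaRect(W),W.mean(0))
print(bot.get_calibration("wrist"))
E
```

```text
top felt px [[279.0, 212.0], [315.0, 207.0], [320.0, 248.0], [284.0, 253.0]]
poly [([315, 208], [577.0, 11.0]), ([281, 212], [574.0, 86.0]), ([285, 252], [485.0, 83.0]), ([320, 248], [487.0, 8.0])]
felt rect (530.3895874023438, 47.604759216308594) (92.28977966308594, 77.79141998291016) 2.457873582839966
dark 422.5 ((457.5661315917969, 285.36944580078125), (47.32283020019531, 48.11507797241211), 63.772945404052734) [457.19135 284.33755]
cop 52.5 ((482.96319580078125, 277.7955017089844), (41.11994552612305, 8.700356483459473), 63.58951187133789) [482.89447 277.89142]
scene felt px [[282.0, 277.0], [329.0, 256.0], [343.0, 287.0], [296.0, 308.0]]
poly [([323, 260], [492.0, 9.0]), ([283, 277], [577.0, 10.0]), ([301, 306], [575.0, 83.0]), ([342, 286], [489.0, 79.0])]
felt rect (533.4497680664062, 45.23925018310547) (88.24043273925781, 73.883056640625) 2.3684096336364746
dark 239.0 ((450.09014892578125, 280.23577880859375), (22.337507247924805, 42.991493225097656), 62.446510314941406) [447.68002 279.87848]
cop 135.5 ((479.7774658203125, 279.6934509277344), (45.45886993408203, 10.443117141723633), 57.88230895996094) [480.28168 279.21118]
{'fx': 388.0109802225387, 'fy': 388.0109802225387, 'cx': 317.2606312673611, 'cy': 240.54928921026564, 'world_from_camera': array([[ 2.77954386e-01,  9.11537645e-01,  3.03051946e-01,
         6.83430308e+01],
       [ 9.60593307e-01, -2.63311674e-01, -8.90362874e-02,
         5.26701608e+02],
       [-1.36281262e-03,  3.15857697e-01, -9.48805595e-01,
         3.72632522e+02],
       [ 0.00000000e+00,  0.00000000e+00,  0.00000000e+00,
         1.00000000e+00]])}
```

drive_tool --targets '[{"translation":[-1.2,3.6,0.4],"delta_rot":[0,0,0.4],"hand":-1},{"translation":[-2.4,7.3,0.8],"delta_rot":[0,0,0.8],"hand":-1},{"translation":[-3.6,11,1.2],"delta_rot":[0,0,1.2],"hand":-1},{"translation":[-4.84,14.5,1.6],"delta_rot":[0,0,1.6],"hand":-1},{"translation":[-4.84,14.5,1.6],"delta_rot":[0,0,1.6],"hand":-1},{"translation":[-4.84,14.5,1.6],"delta_rot":[0,0,1.6],"hand":-1},{"translation":[-4.84,14.5,1.6],"delta_rot":[0,0,1.6],"hand":-1},{"translation":[-4.84,14.5,1.6],"delta_rot":[0,0,1.6],"hand":-1},{"translation":[-4.84,14.5,1.6],"delta_rot":[0,0,1.6],"hand":-1},{"translation":[-4.84,14.5,1.6],"delta_rot":[0,0,1.6],"hand":-1},{"translation":[-4.84,14.5,1.6],"delta_rot":[0,0,1.6],"hand":-1},{"translation":[-4.84,14.5,1.6],"delta_rot":[0,0,1.6],"hand":-1},{"translation":[-4.84,14.5,1.6],"delta_rot":[0,0,1.6],"hand":-1},{"translation":[-4.84,14.5,1.6],"delta_rot":[0,0,1.6],"hand":-1}]'

```text
t: 1.27
ee_pos: [459.5, 288.4, 191.6]
ee_rot: [-2.659, -1.673, -0.001]
force: [-0.1, 0.6, 0.0]
finger_gap: 0.999
```

```bash
python3 - <<'E'
from h import *
c=bot.get_calibration("wrist");im=bot.snapshot("wrist");cv2.imwrite("pics/w1.png",im[:,:,::-1]);np.save("w1c.npy",c,allow_pickle=True)
o=bot.get_obs();print(o["joint_positions"],o["ee_pos"])
E
```

```text
[ 4.92171035e-01  1.16065599e-01  1.41192659e+00  2.18547754e-04
  1.61307434e+00 -6.31368984e-01] [459.60267039 288.36878133 191.656193  ]
```

View pics/w1.png

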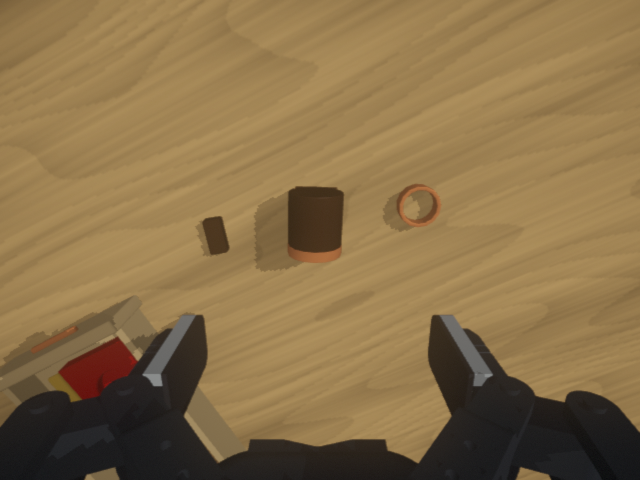

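```bash
python3 - <<'E'
from h import *
c=np.load("w1c.npy",allow_pickle=True).item();im=cv2.imread("pics/w1.png")[:,:,::-1].copy()
m=mask(im,(270,175,365,275),lambda h,s,v:(v<60)|((h<12)&(s>130)&(v>90)))
m=cv2.morphologyEx(m,cv2.MORPH_OPEN,np.ones((3,3)))
cn=big(m)[:,0];F=np.zeros_like(m);cv2.drawContours(F,[cn],-1,1,-1)
print(cv2.boundingRect(cn))
Ls,Rs=[],[]
for v in range(200,250,2):
    u=np.where(F[v])[0];Ls.append(ray(c,(u.min()-.5,v),37)[:2]);Rs.append(ray(c,(u.max()+.5,v),37)[:2])
Ls,Rs=np.array(Ls),np.array(Rs)
for S in(Ls,Rs,(Ls+Rs)/2):
    vx,vy,x,y=cv2.fitLine(S.astype(np.float32),cv2.DIST_HUBER,0,.01,.01).ravel();print("ang",np.degrees(np.arctan2(vy,vx)),x,y)
print("w",np.linalg.norm(Ls-Rs,axis=1).mean())
uc=315;v=np.where(F[:,uc])[0];print(v.min(),v.max())
print("front top",ray(c,(uc,v.max()+.5),55))
for z in(33,55):print("back row@",z,ray(c,(uc,v.min()-.5),z))
k=mask(im,(270,175,365,275),copper);kk=np.where(k[:,uc])[0];print("copper rows",kk.min(),kk.max(),ray(c,(uc,kk.min()-.5),55))
# insert/ring
for nm,f,b,z in(("ins",lambda h,s,v:v<60,(195,205,240,262),12),("ring",copper,(390,175,450,235),14)):
    q=big(mask(im,b,f));(x,y),_,_=cv2.minAreaRect(q);print(nm,x,y,ray(c,(x,y),z))
E
```

```text
(289, 227, 3, 3)Traceback (most recent call last):
  File "<stdin>", line 9, in <module>
    return umr_minimum(a, axis, None, out, keepdims, initial, where)
ValueError: zero-size array to reduction operation minimum which has no identity
```

```bash
python3 - <<'E'
from h import *
im=cv2.imread("pics/w1.png")[:,:,::-1].copy();h=cv2.cvtColor(im,cv2.COLOR_RGB2HSV)
for p in((225,315),(200,300),(235,335),(255,315),(190,315),(235,280),(235,215),(205,402)):print(p,h[p],im[p])
E
```

```text
(225, 315) [ 14 153  70] [70 48 28]
(200, 300) [ 16 149  65] [65 47 27]
(235, 335) [ 14 149  72] [72 50 30]
(255, 315) [ 13 163 167] [167 105  60]
(190, 315) [ 15 145  65] [65 47 28]
(235, 280) [ 18 124 125] [125 100  64]
(235, 215) [ 15 147  78] [78 56 33]
(205, 402) [ 13 156 170] [170 112  66]
```

```bash
python3 - <<'E'
from h import *
c=np.load("w1c.npy",allow_pickle=True).item();im=cv2.imread("pics/w1.png")[:,:,::-1].copy()
cop=lambda h,s,v:(h<15)&(s>145)&(v>110)
m=mask(im,(270,175,365,275),lambda h,s,v:(v<95)|((h<15)&(s>145)))
m=cv2.morphologyEx(m,cv2.MORPH_OPEN,np.ones((3,3)))
cn=big(m)[:,0];F=np.zeros_like(m);cv2.drawContours(F,[cn],-1,1,-1)
print(cv2.boundingRect(cn))
Ls,Rs=[],[]
for v in range(200,250,2):
    u=np.where(F[v])[0];Ls.append(ray(c,(u.min()-.5,v),37)[:2]);Rs.append(ray(c,(u.max()+.5,v),37)[:2])
Ls,Rs=np.array(Ls),np.array(Rs)
for S in(Ls,Rs,(Ls+Rs)/2):
    vx,vy,x,y=cv2.fitLine(S.astype(np.float32),cv2.DIST_HUBER,0,.01,.01).ravel();print("ang",np.degrees(np.arctan2(vy,vx)),x,y)
print("w",np.linalg.norm(Ls-Rs,axis=1).mean())
uc=315;v=np.where(F[:,uc])[0];print(v.min(),v.max())
print("front top",ray(c,(uc,v.max()+.5),55))
for z in(33,55):print("back row@",z,ray(c,(uc,v.min()-.5),z))
k=mask(im,(270,175,365,275),cop);kk=np.where(k[:,uc])[0];print("copper rows",kk.min(),kk.max(),ray(c,(uc,kk.min()-.5),55))
for nm,f,b,z in(("ins",lambda h,s,v:v<95,(195,205,240,262),12),("ring",cop,(390,175,450,235),14)):
    q=big(mask(im,b,f));(x,y),_,_=cv2.minAreaRect(q);print(nm,x,y,ray(c,(x,y),z))
E
```

```text
(288, 187, 55, 76)
ang -27.009064 454.39832 264.79517
ang -27.332619 472.67975 303.58298
ang -27.170214 463.4069 284.2564
w 42.84395839361081
187 262
front top [485.76414188 274.0706584   55.        ]
back row@ 33 [436.17792934 297.84368481  33.        ]
back row@ 55 [432.55611384 299.70829702  55.        ]
copper rows 253 262 [478.36245005 277.63707323  55.        ]
ins 215.3823699951172 235.02943420410156 [440.46088829 199.51414184  12.        ]
ring 419.5 205.0 [491.54830492 368.82534054  14.        ]
```

```bash
cat >> h.py <<'E'
from scipy.spatial.transform import Rotation as R
def frame(az,tilt,side=1):
    """tool z tilted 'tilt' deg from down towards azimuth az; tool x to the left (side=1) or right"""
    a,t=np.radians([az,tilt]);z=np.array([np.sin(t)*np.cos(a),np.sin(t)*np.sin(a),-np.cos(t)])
    x=side*np.array([-np.sin(a),np.cos(a),0]);return np.c_[x,np.cross(z,x),z]
def delta(grasp,M,back=0):
    o=bot.get_obs();C=R.from_rotvec(o["ee_rot"]).as_matrix();T=np.array(grasp)+M[:,2]*(19-back)
    print("tcp target",T.round(1),"units t",(C.T@(T-o["ee_pos"])/25).round(3).tolist(),"r",(np.degrees(R.from_matrix(C.T@M).as_rotvec())/6).round(3).tolist(),"rotvec",R.from_matrix(M).as_rotvec().round(3),"force",np.round(o["force"],1),"gap",round(float(o["finger_gap"]),3),"t",o["t"])
def err(c): pass
E
python3 - <<'E'
from h import *
M=frame(-27.2,50);delta((453.2,289.5,31.5),M,75)
E
```

```text
tcp target [415.  309.1  67.5] units t [-0.026, -1.966, 4.966] r [-8.332, -0.119, 0.243] rotvec [1.994 1.217 0.567] force [-0.3  0.1  0.9] gap 1.003 t 1.3167
```

drive_tool --targets '[{"translation":[0,-1,1],"delta_rot":[-4,0,0.1],"hand":-1},{"translation":[0,-2,2],"delta_rot":[-8.33,-0.12,0.24],"hand":-1},{"translation":[0,-2,2],"delta_rot":[-8.33,-0.12,0.24],"hand":-1},{"translation":[0,-2,2],"delta_rot":[-8.33,-0.12,0.24],"hand":-1},{"translation":[0,-2,2],"delta_rot":[-8.33,-0.12,0.24],"hand":-1},{"translation":[0,-2,3],"delta_rot":[-8.33,-0.12,0.24],"hand":-1},{"translation":[0,-2,4],"delta_rot":[-8.33,-0.12,0.24],"hand":-1},{"translation":[0,-1.97,4.97],"delta_rot":[-8.33,-0.12,0.24],"hand":-1},{"translation":[0,-1.97,4.97],"delta_rot":[-8.33,-0.12,0.24],"hand":-1},{"translation":[0,-1.97,4.97],"delta_rot":[-8.33,-0.12,0.24],"hand":-1},{"translation":[0,-1.97,4.97],"delta_rot":[-8.33,-0.12,0.24],"hand":-1},{"translation":[0,-1.97,4.97],"delta_rot":[-8.33,-0.12,0.24],"hand":-1},{"translation":[0,-1.97,4.97],"delta_rot":[-8.33,-0.12,0.24],"hand":-1},{"translation":[0,-1.97,4.97],"delta_rot":[-8.33,-0.12,0.24],"hand":-1}]'

```text
t: 2.48
ee_pos: [416.9, 309.1, 68.7]
ee_rot: [1.996, 1.213, 0.569]
force: [0.4, -0.6, -0.6]
finger_gap: 0.996
```

```bash
python3 - <<'E'
from h import *
M=frame(-27.2,50);delta((453.2,289.5,31.5),M,75);delta((453.2,289.5,31.5),M,0)
print(bot.get_obs()["joint_positions"].round(2))
c=bot.get_calibration("wrist");im=bot.snapshot("wrist");cv2.imwrite("pics/w2.png",im[:,:,::-1])
for P in((462.1,284.9,33),):print(proj(c,P))
E
```

```text
tcp target [415.  309.1  67.5] units t [-0.033, -0.08, -0.018] r [-0.001, 0.004, -0.034] rotvec [1.994 1.217 0.567] force [ 0.4 -0.6 -0.6] gap 0.996 t 2.4833
tcp target [466.1 282.8  19.3] units t [-0.031, -0.08, 2.982] r [-0.001, 0.004, -0.034] rotvec [1.994 1.217 0.567] force [ 0.4 -0.6 -0.6] gap 0.996 t 2.4833
[ 0.99  0.17  1.84 -0.95  1.22  0.28]
[315.68405692 271.9818878 ]
```

View pics/w2.png

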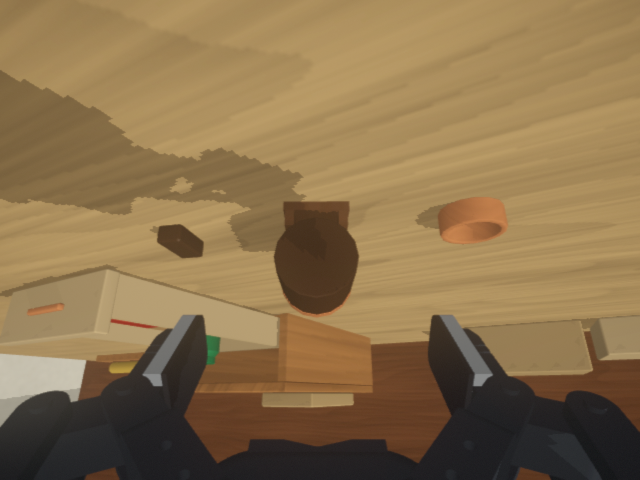

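drive_tool --targets '[{"translation":[0,-0.05,1],"delta_rot":[0,0,0],"hand":-1},{"translation":[0,-0.08,2],"delta_rot":[0,0,0],"hand":-1},{"translation":[0,-0.08,2.6],"delta_rot":[0,0,0],"hand":-1},{"translation":[0,-0.08,3],"delta_rot":[0,0,0],"hand":-1},{"translation":[0,-0.08,3],"delta_rot":[0,0,0],"hand":-1},{"translation":[0,-0.08,3],"delta_rot":[0,0,0],"hand":-1}]'

```text
t: 3.03
ee_pos: [466.2, 282.8, 17.6]
ee_rot: [1.995, 1.214, 0.565]
force: [0.2, -0.6, 0.5]
finger_gap: 1.005
```

```bash
python3 - <<'E'
from h import *
delta((453.2,289.5,31.5),frame(-27.2,50),0);print(bot.get_obs()["joint_positions"].round(2))
E
```

```text
tcp target [466.1 282.8  19.3] units t [0.001, 0.05, -0.045] r [-0.002, 0.023, -0.012] rotvec [1.994 1.217 0.567] force [ 0.2 -0.6  0.5] gap 1.005 t 3.0333
[ 0.87  0.29  1.83 -1.02  1.07  0.31]
```

drive_tool --targets '[{"translation":[0,0.05,-0.04],"delta_rot":[0,0,0],"hand":0},{"translation":[0,0.05,-0.04],"delta_rot":[0,0,0],"hand":1},{"translation":[0,0.05,-0.04],"delta_rot":[0,0,0],"hand":1},{"translation":[0,0.05,-0.04],"delta_rot":[0,0,0],"hand":1},{"translation":[0,0.05,-0.04],"delta_rot":[0,0,0],"hand":1},{"translation":[0,0.05,-0.04],"delta_rot":[0,0,0],"hand":1},{"translation":[0,0.05,-0.04],"delta_rot":[0,0,0],"hand":1},{"translation":[0,0.05,-0.04],"delta_rot":[0,0,0],"hand":1},{"translation":[0,0.05,-0.04],"delta_rot":[0,0,0],"hand":1},{"translation":[0,0.05,-0.04],"delta_rot":[0,0,0],"hand":1},{"translation":[0,0.05,-0.04],"delta_rot":[0,0,0],"hand":1},{"translation":[0,0.05,-0.04],"delta_rot":[0,0,0],"hand":1}]'

```text
t: 4.03
ee_pos: [466.2, 283.2, 19.6]
ee_rot: [1.994, 1.215, 0.567]
force: [-3.8, -0.2, 5.5]
finger_gap: 0.499
```

drive_tool --targets '[{"translation":[0,0.4,-0.33],"delta_rot":[0,0,0],"hand":1},{"translation":[0,1.2,-1],"delta_rot":[0,0,0],"hand":1},{"translation":[0,2,-1.67],"delta_rot":[0,0,0],"hand":1},{"translation":[0,3,-2.5],"delta_rot":[0,0,0],"hand":1},{"translation":[0,4,-3.34],"delta_rot":[0,0,0],"hand":1},{"translation":[0,4,-3.34],"delta_rot":[0,0,0],"hand":1},{"translation":[0,4,-3.34],"delta_rot":[0,0,0],"hand":1},{"translation":[0,4,-3.34],"delta_rot":[0,0,0],"hand":1}]'

```text
t: 4.7
ee_pos: [466.0, 282.5, 148.0]
ee_rot: [1.995, 1.216, 0.564]
force: [0.2, 0.5, -1.4]
finger_gap: 0.497
```

```bash
python3 - <<'E'
from h import *
o=bot.get_obs();print(o["joint_positions"].round(2),o["force"],o["finger_gap"])
delta((531,46,145),frame(2.4,40,-1),0)
c=bot.get_calibration("wrist");im=bot.snapshot("wrist");cv2.imwrite("pics/w3.png",im[:,:,::-1])
C=R.from_rotvec(o["ee_rot"]).as_matrix();g=o["ee_pos"]-19*C[:,2];u=R.from_rotvec(-np.radians(40)*C[:,0]).apply(C[:,2]);print("cap axis (nominal)",u,"closed end px",proj(c,g-16*u),"open",proj(c,g+36*u))
E
```

```text
[ 0.87  0.05  1.78 -0.91  1.23  0.06] [ 0.22913382  0.49223814 -1.4134811 ] 0.4966395564860131
tcp target [543.2  46.5 130.4] units t [-6.97, 4.008, 5.874] r [4.902, -2.25, 25.974] rotvec [-1.85   1.774 -0.646] force [ 0.2  0.5 -1.4] gap 0.497 t 4.7
cap axis (nominal) [ 0.88855253 -0.45877319 -0.00125445] closed end px [317.01000714 339.10127712] open [317.0642425  354.20531896]
```

View pics/w3.png

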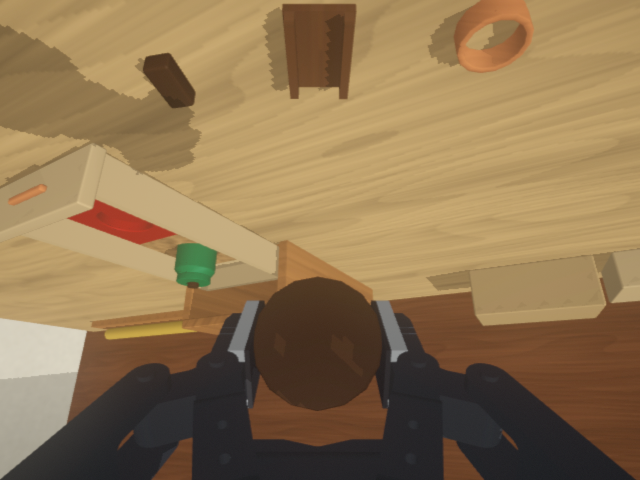

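drive_tool --targets '[{"translation":[-0.7,0.5,0.5],"delta_rot":[0.2,-0.1,1.1],"hand":1},{"translation":[-1.4,1,1],"delta_rot":[0.4,-0.2,2.2],"hand":1},{"translation":[-2.1,1.5,1.5],"delta_rot":[0.6,-0.3,3.3],"hand":1},{"translation":[-2.8,2,2],"delta_rot":[0.8,-0.4,4.4],"hand":1},{"translation":[-3.5,2.6,2.4],"delta_rot":[1,-0.5,5.5],"hand":1},{"translation":[-4,3,2.8],"delta_rot":[1.25,-0.6,6.6],"hand":1},{"translation":[-4.6,3.5,3.2],"delta_rot":[1.45,-0.66,7.7],"hand":1},{"translation":[-5.2,3.9,3.6],"delta_rot":[1.7,-0.76,8.8],"hand":1},{"translation":[-5.8,4.3,4],"delta_rot":[1.9,-0.86,9.9],"hand":1},{"translation":[-6.4,4.8,4.4],"delta_rot":[2.1,-0.95,11],"hand":1},{"translation":[-6.97,5.24,4.84],"delta_rot":[2.3,-1.05,12.1],"hand":1},{"translation":[-6.97,5.24,4.84],"delta_rot":[2.5,-1.14,13.2],"hand":1},{"translation":[-6.97,5.24,4.84],"delta_rot":[2.7,-1.24,14.3],"hand":1},{"translation":[-6.97,5.24,4.84],"delta_rot":[2.9,-1.33,15.4],"hand":1},{"translation":[-6.97,5.24,4.84],"delta_rot":[3.1,-1.43,16.5],"hand":1},{"translation":[-6.97,5.24,4.84],"delta_rot":[3.3,-1.52,17.6],"hand":1},{"translation":[-6.97,5.24,4.84],"delta_rot":[3.5,-1.62,18.7],"hand":1},{"translation":[-6.97,5.24,4.84],"delta_rot":[3.73,-1.71,19.8],"hand":1},{"translation":[-6.97,5.24,4.84],"delta_rot":[3.94,-1.8,20.9],"hand":1},{"translation":[-6.97,5.24,4.84],"delta_rot":[4.15,-1.9,22],"hand":1}]'

```text
t: 6.42
ee_pos: [543.0, 46.7, 169.3]
ee_rot: [-2.296, 1.466, -0.767]
force: [1.3, 0.2, -1.4]
finger_gap: 0.5
```

```bash
python3 - <<'E'
from h import *
o=bot.get_obs();print(o["joint_positions"].round(2))
delta((531,46,145),frame(2.4,40,-1),0)
E
```

```text
[ 0.04 -0.3   1.96 -0.07  0.86  1.21]
tcp target [543.2  46.5 130.4] units t [-0.412, 0.809, 1.264] r [0.762, -0.335, 3.915] rotvec [-1.85   1.774 -0.646] force [ 1.3  0.2 -1.4] gap 0.5 t 6.4167
```

drive_tool --targets '[{"translation":[-0.1,0.2,0.3],"delta_rot":[0.2,-0.1,1],"hand":1},{"translation":[-0.2,0.4,0.6],"delta_rot":[0.4,-0.2,2],"hand":1},{"translation":[-0.3,0.6,0.9],"delta_rot":[0.6,-0.26,3],"hand":1},{"translation":[-0.41,0.81,1.26],"delta_rot":[0.76,-0.34,3.91],"hand":1},{"translation":[-0.41,0.81,1.26],"delta_rot":[0.76,-0.34,3.91],"hand":1},{"translation":[-0.41,0.81,1.26],"delta_rot":[0.76,-0.34,3.91],"hand":1},{"translation":[-0.41,0.81,1.26],"delta_rot":[0.76,-0.34,3.91],"hand":1},{"translation":[-0.41,0.81,1.26],"delta_rot":[0.76,-0.34,3.91],"hand":1}]'

```text
t: 7.08
ee_pos: [544.4, 46.6, 133.7]
ee_rot: [-1.856, 1.765, -0.651]
force: [0.3, 0.5, -0.2]
finger_gap: 0.496
```

```bash
python3 - <<'E'
from h import *
delta((531,46,145),frame(2.4,40,-1),0)
c=bot.get_calibration("wrist");im=bot.snapshot("wrist");cv2.imwrite("pics/w4.png",im[:,:,::-1]);np.save("w4c.npy",c,allow_pickle=True);np.save("w4o.npy",bot.get_obs(),allow_pickle=True)
E
```

```text
tcp target [543.2  46.5 130.4] units t [-0.001, 0.12, 0.067] r [-0.031, 0.002, 0.082] rotvec [-1.85   1.774 -0.646] force [ 0.3  0.5 -0.2] gap 0.496 t 7.0833
```

View pics/w4.png

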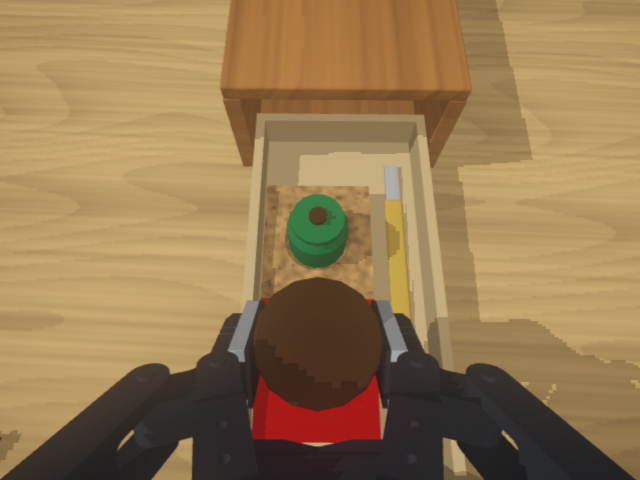

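```bash
python3 - <<'E'
from h import *
c=np.load("w4c.npy",allow_pickle=True).item();o=np.load("w4o.npy",allow_pickle=True).item()
im=cv2.imread("pics/w4.png")[:,:,::-1].copy()
m=mask(im,(240,270,400,460),lambda h,s,v:((h<7)|(h>173))&(s>170)&(v>60))
rows=[v for v in list(range(302,320,2))+list(range(415,438,2))]
def line(P):
    vx,vy,x,y=cv2.fitLine(np.array(P,np.float32),cv2.DIST_HUBER,0,.01,.01).ravel();return np.degrees(np.arctan(vy/vx)),np.array([x,y]),np.array([vx,vy])
L,Rr=[],[]
for v in range(300,440,2):
    u=np.where(m[v])[0]
    if len(u)<3: continue
    if v<312 or v>400:print(v,u.min(),u.max(),end="; ")
print()
for uu in(262,264,266,268,280,300,320,340,360,372,374,376):
    v=np.where(m[:,uu])[0];print(uu,v.min(),v.max(),ray(c,(uu,v.max()+.5),28)[:2].round(1),ray(c,(uu,v.min()-.5),28)[:2].round(1))
for v in(415,420,425,430):
    u=np.where(m[v])[0];print(v,ray(c,(u.min()-.5,v),28)[:2].round(1),ray(c,(u.max()+.5,v),28)[:2].round(1))
# cap top
d=mask(im,(250,270,390,415),lambda h,s,v:(v<110)&(h>7)&(h<20)&(s>120));d=cv2.morphologyEx(d,cv2.MORPH_OPEN,np.ones((5,5)));k=big(d)
e=cv2.fitEllipse(cv2.convexHull(k));C=R.from_rotvec(o["ee_rot"]).as_matrix();g=o["ee_pos"]-19*C[:,2]
print("ell",e,"grasp",g,"top by cam",ray(c,e[0],g[2]+16),"nom px",proj(c,g+[0,0,16]),"axis tilt tool",np.degrees(np.arccos(-C[2,2])))
gm=mask(im,(270,170,370,280),green);print("jar",cv2.boundingRect(big(gm)))
E
```

```text
300 263 373; 302 265 370; 402 254 378; 404 253 378; 406 253 378; 408 253 378; 410 254 378; 412 253 379; 414 253 379; 416 253 379; 418 253 379; 420 253 379; 422 253 379; 424 253 379; 426 253 379; 428 252 379; 430 252 379; 432 252 379; 434 252 380; 436 253 380; 438 253 380; 
262 298 438 [488.8  77.1] [576.5  86. ]
264 298 438 [488.9  75.9] [576.6  84.6]
266 298 439 [488.4  74.6] [576.6  83.3]
268 299 439 [488.4  73.4] [576.   81.8]
280 397 439 [488.8  66. ] [513.2  68.1]
300 406 442 [487.7  53.7] [508.5  55. ]
320 410 441 [488.9  41.5] [506.8  42.3]
340 405 441 [489.5  29.2] [510.4  29.8]
360 393 438 [491.7  17. ] [518.   17.2]
372 300 438 [492.1   9.6] [578.9   9.3]
374 375 438 [492.1   8.4] [529.4   8.2]
376 378 438 [492.2   7.2] [527.6   6.9]
415 [501.6  84.4] [505.5   4.9]
420 [498.8  84.1] [502.6   4.9]
425 [496.   84.4] [499.8   4.9]
430 [493.2  84.1] [497.   5.]
ell ((317.4029846191406, 343.1494140625), (128.9337615966797, 131.89683532714844), 179.33441162109375) grasp [532.17083325  46.07851594 148.27066563] top by cam [530.64436851  45.90646018 164.27066563] nom px [317.10522671 338.35289052] axis tilt tool 40.199946825359824
jar (288, 195, 57, 69)
```

```bash
cat >> h.py <<'E'
POCK=np.array([533.2,46.0])
def cap_delta(gz,az,tilt=40,off=1.3):
    a=np.radians(az);h=np.array([np.cos(a),np.sin(a)])
    g=np.r_[POCK+off*h,gz];delta(g,frame(az,tilt,-1))
E
python3 - <<'E'
from h import *
cap_delta(125,62)
c=np.load("w4c.npy",allow_pickle=True).item();im=cv2.imread("pics/w4.png")[:,:,::-1]
print([(u,im[290,u].tolist()) for u in range(238,272,3)]);print(ray(c,(258,290),40))
E
```

```text
tcp target [539.5  57.9 110.4] units t [-0.467, 0.733, 0.599] r [-0.005, -6.393, -7.522] rotvec [-2.383  0.594 -0.216] force [-0.2  0.2  0.4] gap 0.497 t 7.1333
[(238, [195, 164, 109]), (241, [194, 164, 110]), (244, [199, 174, 129]), (247, [199, 174, 129]), (250, [199, 174, 128]), (253, [159, 136, 97]), (256, [120, 101, 71]), (259, [137, 115, 81]), (262, [124, 95, 60]), (265, [132, 102, 63]), (268, [123, 95, 59]), (271, [120, 93, 58])]
[578.68524021  87.43299185  40.        ]
```

drive_tool --targets '[{"translation":[-0.1,0.2,0.15],"delta_rot":[0,-1.6,-1.9],"hand":1},{"translation":[-0.2,0.4,0.3],"delta_rot":[0,-3.2,-3.8],"hand":1},{"translation":[-0.35,0.55,0.45],"delta_rot":[0,-4.8,-5.64],"hand":1},{"translation":[-0.47,0.73,0.6],"delta_rot":[0,-6.39,-7.52],"hand":1},{"translation":[-0.47,0.73,0.6],"delta_rot":[0,-6.39,-7.52],"hand":1},{"translation":[-0.47,0.73,0.6],"delta_rot":[0,-6.39,-7.52],"hand":1},{"translation":[-0.47,0.73,0.6],"delta_rot":[0,-6.39,-7.52],"hand":1},{"translation":[-0.47,0.73,0.6],"delta_rot":[0,-6.39,-7.52],"hand":1},{"translation":[-0.47,0.73,0.6],"delta_rot":[0,-6.39,-7.52],"hand":1},{"translation":[-0.47,0.73,0.6],"delta_rot":[0,-6.39,-7.52],"hand":1},{"translation":[-0.47,0.73,0.6],"delta_rot":[0,-6.39,-7.52],"hand":1},{"translation":[-0.47,0.73,0.6],"delta_rot":[0,-6.39,-7.52],"hand":1}]'

```text
t: 8.13
ee_pos: [539.7, 57.6, 109.8]
ee_rot: [-2.381, 0.598, -0.217]
force: [-0.4, 0.0, -1.0]
finger_gap: 0.499
```

```bash
python3 - <<'E'
from h import *
cap_delta(125,62);cap_delta(72,62);print(bot.get_obs()["joint_positions"].round(2))
E
```

```text
tcp target [539.5  57.9 110.4] units t [-0.011, -0.023, -0.015] r [-0.005, -0.017, -0.027] rotvec [-2.383  0.594 -0.216] force [-0.4  0.  -1. ] gap 0.499 t 8.1333
tcp target [539.5  57.9  57.4] units t [-0.01, 1.34, 1.608] r [-0.005, -0.017, -0.027] rotvec [-2.383  0.594 -0.216] force [-0.4  0.  -1. ] gap 0.499 t 8.1333
[-0.3   0.04  1.8   0.73  1.24 -0.03]
```

drive_tool --targets '[{"translation":[0,0.4,0.48],"delta_rot":[0,0,0],"hand":1},{"translation":[0,0.8,0.96],"delta_rot":[0,0,0],"hand":1},{"translation":[-0.01,1.2,1.44],"delta_rot":[0,0,0],"hand":1},{"translation":[-0.01,1.34,1.61],"delta_rot":[0,0,0],"hand":1},{"translation":[-0.01,1.34,1.61],"delta_rot":[0,0,0],"hand":1},{"translation":[-0.01,1.34,1.61],"delta_rot":[0,0,0],"hand":1}]'

```text
t: 8.63
ee_pos: [539.2, 58.5, 58.0]
ee_rot: [-2.381, 0.596, -0.217]
force: [-0.1, -0.0, -0.5]
finger_gap: 0.497
```

```bash
python3 - <<'E'
from h import *
cap_delta(72,62)
im=bot.snapshot("scene");a=cv2.resize(im[230:320,240:370],None,fx=3.0,fy=3.0,interpolation=cv2.INTER_CUBIC)
im=bot.snapshot("wrist");b=im[100:480,100:500]
H=380;a=a[:270];p=np.zeros((380,800,3),np.uint8);p[:270,:390]=a;p[:,400:]=b;cv2.imwrite("pics/m5.png",p[:,:,::-1])
cv2.imwrite("pics/w5.png",im[:,:,::-1]);np.save("w5c.npy",bot.get_calibration("wrist"),allow_pickle=True)
E
```

```text
tcp target [539.5  57.9  57.4] units t [0.025, 0.024, 0.008] r [-0.01, -0.009, -0.017] rotvec [-2.383  0.594 -0.216] force [-0.1 -0.  -0.5] gap 0.497 t 8.6333
```

View pics/m5.png

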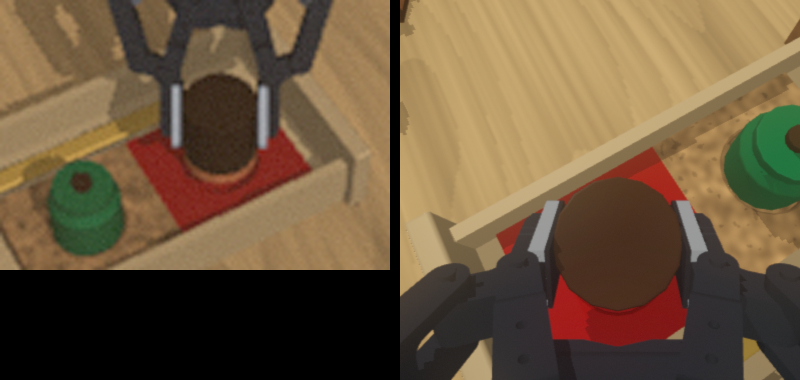

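drive_tool --targets '[{"translation":[0.02,0.1,0.1],"delta_rot":[0,0,0],"hand":1},{"translation":[0.02,0.16,0.17],"delta_rot":[0,0,0],"hand":1},{"translation":[0.02,0.22,0.24],"delta_rot":[0,0,0],"hand":1},{"translation":[0.02,0.26,0.29],"delta_rot":[0,0,0],"hand":1},{"translation":[0.02,0.3,0.34],"delta_rot":[0,0,0],"hand":1},{"translation":[0.02,0.33,0.375],"delta_rot":[0,0,0],"hand":1},{"translation":[0.02,0.33,0.375],"delta_rot":[0,0,0],"hand":1}]'

```text
t: 9.32
ee_pos: [539.2, 57.8, 44.5]
ee_rot: [-2.381, 0.596, -0.215]
force: [-0.7, 0.0, -0.9]
finger_gap: 0.496
```

```bash
python3 - <<'E'
from h import *
cap_delta(60,62);cap_delta(54,62)
E
```

```text
tcp target [539.5  57.9  45.4] units t [0.01, -0.031, -0.022] r [-0.008, 0.0, -0.021] rotvec [-2.383  0.594 -0.216] force [-0.7  0.  -0.9] gap 0.496 t 9.3167
tcp target [539.5  57.9  39.4] units t [0.01, 0.123, 0.162] r [-0.008, 0.0, -0.021] rotvec [-2.383  0.594 -0.216] force [-0.7  0.  -0.9] gap 0.496 t 9.3167
```

drive_tool --targets '[{"translation":[0.01,0.04,0.05],"delta_rot":[0,0,0],"hand":1},{"translation":[0.01,0.07,0.09],"delta_rot":[0,0,0],"hand":1},{"translation":[0.01,0.1,0.12],"delta_rot":[0,0,0],"hand":1},{"translation":[0.01,0.1,0.12],"delta_rot":[0,0,0],"hand":1}]'

```text
t: 9.65
ee_pos: [539.6, 57.7, 40.8]
ee_rot: [-2.381, 0.596, -0.216]
force: [-1.0, 0.2, 0.2]
finger_gap: 0.497
```

```bash
python3 - <<'E'
from h import *
cap_delta(54,62)
E
```

```text
tcp target [539.5  57.9  39.4] units t [-0.005, 0.031, 0.047] r [-0.009, -0.003, -0.018] rotvec [-2.383  0.594 -0.216] force [-1.   0.2  0.2] gap 0.497 t 9.65
```

drive_tool --targets '[{"translation":[0,0.026,0.03],"delta_rot":[0,0,0],"hand":1},{"translation":[0,0.04,0.046],"delta_rot":[0,0,0],"hand":1},{"translation":[0,0.05,0.06],"delta_rot":[0,0,0],"hand":1}]'

```text
t: 9.9
ee_pos: [540.7, 57.8, 40.7]
ee_rot: [-2.38, 0.595, -0.219]
force: [-0.9, -1.2, 8.9]
finger_gap: 0.501
```

drive_tool --targets '[{"translation":[0,-0.01,-0.01],"delta_rot":[0,0,0],"hand":-0.1},{"translation":[0,-0.01,-0.01],"delta_rot":[0,0,0],"hand":-0.2},{"translation":[0,-0.01,-0.01],"delta_rot":[0,0,0],"hand":-0.3},{"translation":[0,-0.01,-0.01],"delta_rot":[0,0,0],"hand":-0.4},{"translation":[0,-0.01,-0.01],"delta_rot":[0,0,0],"hand":-0.4},{"translation":[0,-0.01,-0.01],"delta_rot":[0,0,0],"hand":-0.4}]'

```text
t: 10.4
ee_pos: [539.5, 57.7, 39.2]
ee_rot: [-2.381, 0.596, -0.216]
force: [0.2, 0.1, -0.8]
finger_gap: 0.703
```

drive_tool --targets '[{"translation":[0,-0.2,-0.25],"delta_rot":[0,0,0],"hand":-0.4},{"translation":[0,-0.6,-0.72],"delta_rot":[0,0,0],"hand":-0.4},{"translation":[0,-1.2,-1.43],"delta_rot":[0,0,0],"hand":-0.4},{"translation":[0,-2,-2.4],"delta_rot":[0,0,0],"hand":-0.4},{"translation":[0,-2.83,-3.37],"delta_rot":[0,0,0],"hand":-0.4},{"translation":[0,-2.83,-3.37],"delta_rot":[0,0,0],"hand":-0.4},{"translation":[0,-2.83,-3.37],"delta_rot":[0,0,0],"hand":-0.4},{"translation":[0,-2.83,-3.37],"delta_rot":[0,0,0],"hand":-0.4}]'

```text
t: 11.07
ee_pos: [539.4, 57.6, 149.2]
ee_rot: [-2.381, 0.596, -0.216]
force: [0.2, -0.6, -0.3]
finger_gap: 0.703
```

```bash
python3 - <<'E'
from h import *
o=bot.get_obs();print(o["joint_positions"].round(2))
p=np.zeros((480,800,3),np.uint8)
im=bot.snapshot("scene");a=cv2.resize(im[220:330,225:370],None,fx=2.7,fy=2.7,interpolation=cv2.INTER_CUBIC);p[:a.shape[0],:a.shape[1]]=a
c=bot.get_calibration("wrist");im=bot.snapshot("wrist");p[:,400:]=im[:,150:550];cv2.imwrite("pics/m6.png",p[:,:,::-1])
t=bot.get_calibration("top");W=bot.snapshot("top");cv2.imwrite("pics/top6.png",W[:,:,::-1])
# drawer front target pose: 62 before felt pocket along yaw 2.4, outer face = 72
a=np.radians(2.4);h=np.array([np.cos(a),np.sin(a)]);n=np.array([-h[1],h[0]])
f=POCK-72*h;print("front face near pocket line",f)
print("flute approx",ray(t,(443,268),18))
for s in(-80,-13,60):print(s,proj(c,np.r_[f+s*n,55])-[-250,0])
E
```

```text
[-0.3  -0.01  1.77  0.71  1.31  0.03]
front face near pocket line [461.26315623  42.98495293]
flute approx [ 424.06986185 -252.11602154   18.        ]
-80 [526.66034091 577.14806387]
-13 [471.86992622 452.60323354]
60 [422.90961485 341.31088967]
```

View pics/m6.png

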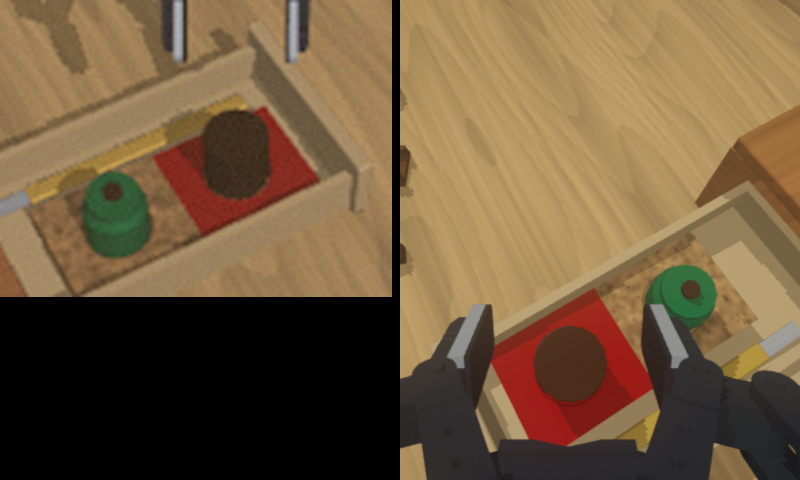

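```bash
cat >> h.py <<'E'
a_=np.radians(2.4);H=np.array([np.cos(a_),np.sin(a_)]);N=np.array([-H[1],H[0]]);F=POCK-72*H-13*N
def push_delta(s,z,tilt=25):
    M=frame(2.4,tilt,-1);T=np.r_[F+(s-10)*H,z];delta(T-19*M[:,2],M)
E
python3 - <<'E'
from h import *
push_delta(-25,130)
E
```

```text
tcp target [426.8  28.5 130. ] units t [-3.404, 2.879, -1.463] r [-2.256, 5.37, 8.37] rotvec [-2.017  1.935 -0.429] force [-0.3  0.5 -0.5] gap 0.7 t 11.2167
```

drive_tool --targets '[{"translation":[-0.9,0.7,-0.4],"delta_rot":[-0.55,1.3,2.1],"hand":0},{"translation":[-1.7,1.4,-0.75],"delta_rot":[-1.1,2.7,4.2],"hand":1},{"translation":[-2.5,2.1,-1.1],"delta_rot":[-1.7,4,6.3],"hand":1},{"translation":[-3.4,2.88,-1.46],"delta_rot":[-2.26,5.37,8.37],"hand":1},{"translation":[-3.4,2.88,-1.46],"delta_rot":[-2.26,5.37,8.37],"hand":1},{"translation":[-3.4,2.88,-1.46],"delta_rot":[-2.26,5.37,8.37],"hand":1},{"translation":[-3.4,2.88,-1.46],"delta_rot":[-2.26,5.37,8.37],"hand":1},{"translation":[-3.4,2.88,-1.46],"delta_rot":[-2.26,5.37,8.37],"hand":1},{"translation":[-3.4,2.88,-1.46],"delta_rot":[-2.26,5.37,8.37],"hand":1},{"translation":[-3.4,2.88,-1.46],"delta_rot":[-2.26,5.37,8.37],"hand":1},{"translation":[-3.4,2.88,-1.46],"delta_rot":[-2.26,5.37,8.37],"hand":1},{"translation":[-3.4,2.88,-1.46],"delta_rot":[-2.26,5.37,8.37],"hand":1},{"translation":[-3.4,2.88,-1.46],"delta_rot":[-2.26,5.37,8.37],"hand":1}]'

```text
t: 12.3
ee_pos: [427.4, 28.0, 130.4]
ee_rot: [-2.019, 1.932, -0.43]
force: [-0.9, -0.8, 0.4]
finger_gap: -0.003
```

```bash
python3 - <<'E'
from h import *
push_delta(-25,130);push_delta(-25,40);c=bot.get_calibration("wrist");im=bot.snapshot("wrist");cv2.imwrite("pics/w7.png",im[:,:,::-1])
print(proj(c,np.r_[F,55]),proj(c,np.r_[F+75*N,55]),proj(c,np.r_[F-75*N,55]))
E
```

```text
tcp target [426.8  28.5 130. ] units t [-0.023, 0.026, 0.006] r [-0.012, 0.0, 0.018] rotvec [-2.017  1.935 -0.429] force [-0.9 -0.8  0.4] gap -0.003 t 12.3
tcp target [426.8  28.5  40. ] units t [-0.025, 1.551, 3.267] r [-0.012, 0.0, 0.018] rotvec [-2.017  1.935 -0.429] force [-0.9 -0.8  0.4] gap -0.003 t 12.3
[316.15494021 251.60071939] [194.49553098 251.36914225] [437.76548138 251.8322035 ]
```

View pics/w7.png

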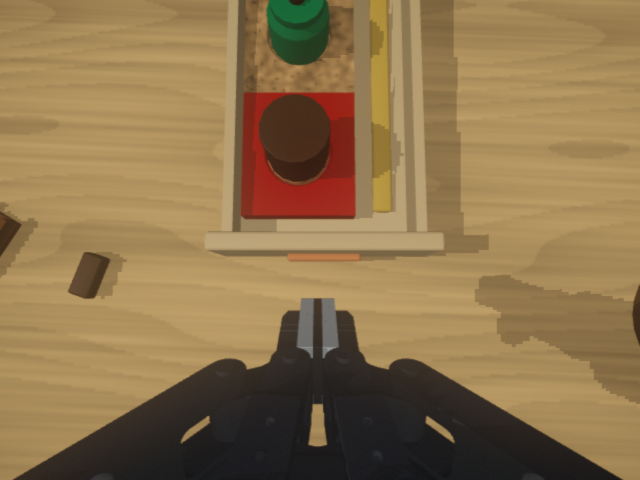

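drive_tool --targets '[{"translation":[0.1,0.5,1.1],"delta_rot":[0,0,0],"hand":1},{"translation":[0.15,1,2.2],"delta_rot":[0,0,0],"hand":1},{"translation":[0.15,1.55,3.27],"delta_rot":[0,0,0],"hand":1},{"translation":[0.15,1.55,3.27],"delta_rot":[0,0,0],"hand":1},{"translation":[0.15,1.55,3.27],"delta_rot":[0,0,0],"hand":1},{"translation":[0.15,1.55,3.27],"delta_rot":[0,0,0],"hand":1}]'

```text
t: 12.85
ee_pos: [428.5, 24.1, 42.5]
ee_rot: [-2.015, 1.932, -0.434]
force: [0.0, 0.7, 0.1]
finger_gap: -0.007
```

```bash
python3 - <<'E'
from h import *
push_delta(0,40);push_delta(100,40);push_delta(230,40)
E
```

```text
tcp target [451.8  29.6  40. ] units t [-0.179, -0.808, 0.491] r [-0.043, -0.011, 0.002] rotvec [-2.017  1.935 -0.429] force [0.  0.7 0.1] gap -0.007 t 12.85
tcp target [551.7  33.8  40. ] units t [-0.18, -4.426, 2.198] r [-0.043, -0.011, 0.002] rotvec [-2.017  1.935 -0.429] force [0.  0.7 0.1] gap -0.007 t 12.85
tcp target [681.6  39.2  40. ] units t [-0.181, -9.129, 4.417] r [-0.043, -0.011, 0.002] rotvec [-2.017  1.935 -0.429] force [0.  0.7 0.1] gap -0.007 t 12.85
```

drive_tool --targets '[{"translation":[0,-0.3,0.2],"delta_rot":[0,0,0],"hand":1},{"translation":[0,-0.55,0.36],"delta_rot":[0,0,0],"hand":1},{"translation":[0,-0.7,0.44],"delta_rot":[0,0,0],"hand":1},{"translation":[0,-0.81,0.49],"delta_rot":[0,0,0],"hand":1},{"translation":[0,-0.95,0.56],"delta_rot":[0,0,0],"hand":1},{"translation":[0,-1.1,0.63],"delta_rot":[0,0,0],"hand":1},{"translation":[0,-1.3,0.72],"delta_rot":[0,0,0],"hand":1},{"translation":[0,-1.5,0.82],"delta_rot":[0,0,0],"hand":1},{"translation":[0,-1.7,0.91],"delta_rot":[0,0,0],"hand":1},{"translation":[0,-1.9,1],"delta_rot":[0,0,0],"hand":1},{"translation":[0,-2.15,1.12],"delta_rot":[0,0,0],"hand":1},{"translation":[0,-2.4,1.24],"delta_rot":[0,0,0],"hand":1},{"translation":[0,-2.65,1.36],"delta_rot":[0,0,0],"hand":1},{"translation":[0,-2.9,1.48],"delta_rot":[0,0,0],"hand":1},{"translation":[0,-3.15,1.6],"delta_rot":[0,0,0],"hand":1},{"translation":[0,-3.4,1.71],"delta_rot":[0,0,0],"hand":1},{"translation":[0,-3.65,1.83],"delta_rot":[0,0,0],"hand":1},{"translation":[0,-3.9,1.95],"delta_rot":[0,0,0],"hand":1},{"translation":[0,-4.1,2.04],"delta_rot":[0,0,0],"hand":1},{"translation":[0,-4.25,2.11],"delta_rot":[0,0,0],"hand":1}]'

```text
t: 14.52
ee_pos: [546.4, 29.5, 37.7]
ee_rot: [-2.017, 1.934, -0.431]
force: [-3.2, 0.9, 1.7]
finger_gap: -0.001
```

```bash
python3 - <<'E'
from h import *
push_delta(100,40);push_delta(230,40)
im=bot.snapshot("scene");cv2.imwrite("pics/s8.png",im[200:440,20:380,::-1])
E
```

```text
tcp target [551.7  33.8  40. ] units t [-0.162, -0.236, 0.011] r [-0.017, -0.008, 0.003] rotvec [-2.017  1.935 -0.429] force [-3.2  0.9  1.7] gap -0.001 t 14.5167
tcp target [681.6  39.2  40. ] units t [-0.163, -4.945, 2.217] r [-0.017, -0.008, 0.003] rotvec [-2.017  1.935 -0.429] force [-3.2  0.9  1.7] gap -0.001 t 14.5167
```

View pics/s8.png

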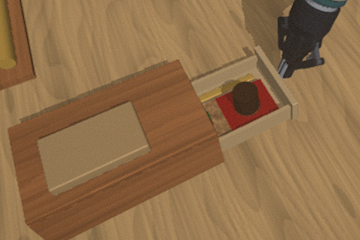

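drive_tool --targets '[{"translation":[0,-0.15,0.05],"delta_rot":[0,0,0],"hand":1},{"translation":[0,-0.35,0.12],"delta_rot":[0,0,0],"hand":1},{"translation":[0,-0.6,0.21],"delta_rot":[0,0,0],"hand":1},{"translation":[0,-0.85,0.32],"delta_rot":[0,0,0],"hand":1},{"translation":[0,-1.1,0.43],"delta_rot":[0,0,0],"hand":1},{"translation":[0,-1.4,0.57],"delta_rot":[0,0,0],"hand":1},{"translation":[0,-1.7,0.71],"delta_rot":[0,0,0],"hand":1},{"translation":[0,-2,0.85],"delta_rot":[0,0,0],"hand":1},{"translation":[0,-2.3,0.99],"delta_rot":[0,0,0],"hand":1},{"translation":[0,-2.6,1.13],"delta_rot":[0,0,0],"hand":1},{"translation":[0,-2.9,1.26],"delta_rot":[0,0,0],"hand":1},{"translation":[0,-3.2,1.4],"delta_rot":[0,0,0],"hand":1},{"translation":[0,-3.5,1.54],"delta_rot":[0,0,0],"hand":1},{"translation":[0,-3.8,1.68],"delta_rot":[0,0,0],"hand":1},{"translation":[0,-4.1,1.82],"delta_rot":[0,0,0],"hand":1},{"translation":[0,-4.3,1.92],"delta_rot":[0,0,0],"hand":1},{"translation":[0,-4.45,1.99],"delta_rot":[0,0,0],"hand":1},{"translation":[0,-4.58,2.05],"delta_rot":[0,0,0],"hand":1},{"translation":[0,-4.68,2.1],"delta_rot":[0,0,0],"hand":1},{"translation":[0,-4.75,2.13],"delta_rot":[0,0,0],"hand":1}]'

```text
t: 16.23
ee_pos: [676.3, 34.9, 40.4]
ee_rot: [-2.016, 1.933, -0.432]
force: [-1.3, -0.1, -1.2]
finger_gap: 0.003
```

```bash
python3 - <<'E'
from h import *
push_delta(230,40)
E
```

```text
tcp target [681.6  39.2  40. ] units t [-0.163, -0.192, 0.107] r [-0.025, -0.009, 0.004] rotvec [-2.017  1.935 -0.429] force [-1.3 -0.1 -1.2] gap 0.003 t 16.2333
```

Creep the remaining ~5 mm to the stop.

drive_tool --targets '[{"translation":[0,-0.07,0.04],"delta_rot":[0,0,0],"hand":1},{"translation":[0,-0.13,0.07],"delta_rot":[0,0,0],"hand":1},{"translation":[0,-0.19,0.1],"delta_rot":[0,0,0],"hand":1},{"translation":[0,-0.22,0.11],"delta_rot":[0,0,0],"hand":1}]'

```text
t: 16.57
ee_pos: [682.4, 35.1, 40.4]
ee_rot: [-2.016, 1.933, -0.433]
force: [-0.8, -0.0, 1.1]
finger_gap: -0.001
```

drive_tool --targets '[{"translation":[0,-0.04,0.02],"delta_rot":[0,0,0],"hand":1},{"translation":[0,-0.08,0.04],"delta_rot":[0,0,0],"hand":1},{"translation":[0,-0.11,0.05],"delta_rot":[0,0,0],"hand":1}]'

```text
t: 16.82
ee_pos: [683.5, 35.2, 40.1]
ee_rot: [-2.02, 1.936, -0.428]
force: [-26.0, -1.2, 15.3]
finger_gap: 0.002
```

drive_tool --targets '[{"translation":[0,0.3,-0.14],"delta_rot":[0,0,0],"hand":1},{"translation":[0,1.2,-0.56],"delta_rot":[0,0,0],"hand":1},{"translation":[0,2.5,-1.4],"delta_rot":[0,0,0],"hand":1},{"translation":[0,3,-2.4],"delta_rot":[0,0,0],"hand":1},{"translation":[0,3.5,-3.5],"delta_rot":[0,0,0],"hand":1},{"translation":[0,3.5,-3.5],"delta_rot":[0,0,0],"hand":1},{"translation":[0,3.5,-3.5],"delta_rot":[0,0,0],"hand":1}]'

```text
t: 17.4
ee_pos: [569.5, 30.4, 84.2]
ee_rot: [-2.014, 1.931, -0.436]
force: [0.5, 0.5, 0.1]
finger_gap: -0.0
```

```bash
python3 - <<'E'
from h import *
p=np.zeros((480,800,3),np.uint8)
c=bot.get_calibration("wrist");im=bot.snapshot("wrist");p[:,:400]=im[:,120:520]
s=bot.snapshot("scene");p[:,400:]=s[:,0:400][:, :];cv2.imwrite("pics/m9.png",p[:,:,::-1])
h=np.r_[F+230*H,55];print(proj(c,h)-[120,0],proj(c,np.r_[F+242*H,55])-[120,0],bot.get_obs()["force"])
E
```

```text
[189.087399   77.8908448] [189.14471738  56.58200113] [-0.47852708 -0.6012005   0.40791907]
```

View pics/m9.png

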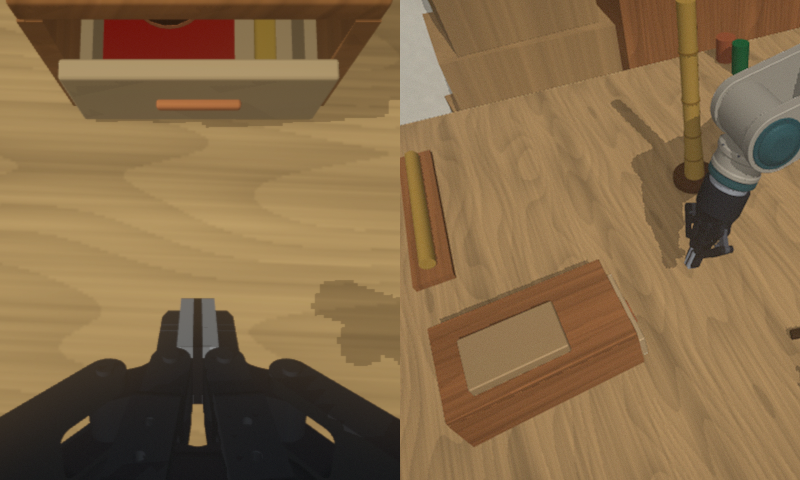

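```bash
python3 - <<'E'
from h import *
M=frame(2.4,25,1);delta(np.array([550,33,130])-19*M[:,2],M)
M=frame(2.4,55,1);delta(np.array([550,33,100])-19*M[:,2],M);print(bot.get_obs()["joint_positions"].round(2))
E
```

```text
tcp target [550.  33. 130.] units t [-0.135, -0.124, -2.068] r [0.015, -0.038, -29.997] rotvec [1.942 2.025 0.449] force [-0.5 -0.6  0.4] gap 0.001 t 17.5
tcp target [550.  33. 100.] units t [-0.136, 0.386, -0.981] r [0.013, 7.727, -28.982] rotvec [1.614 1.683 0.876] force [-0.5 -0.6  0.4] gap 0.001 t 17.5
[-0.02 -0.02  1.83  0.04  0.89  1.49]
```

drive_tool --targets '[{"translation":[-0.1,-0.1,-1],"delta_rot":[0,0,-5],"hand":1},{"translation":[-0.1,-0.1,-2],"delta_rot":[0,0,-10],"hand":1},{"translation":[-0.1,-0.1,-2],"delta_rot":[0,0,-15],"hand":1},{"translation":[-0.1,-0.1,-2],"delta_rot":[0,0,-20],"hand":1},{"translation":[-0.1,-0.1,-2],"delta_rot":[0,0,-20],"hand":1},{"translation":[-0.1,-0.1,-2],"delta_rot":[0,0,-20],"hand":1},{"translation":[-0.1,-0.1,-2],"delta_rot":[0,0,-20],"hand":1},{"translation":[-0.1,-0.1,-2],"delta_rot":[0,0,-20],"hand":1},{"translation":[-0.1,-0.1,-2],"delta_rot":[0,0,-20],"hand":1},{"translation":[-0.1,-0.1,-2],"delta_rot":[0,0,-20],"hand":1},{"translation":[-0.1,-0.1,-2],"delta_rot":[0,0,-20],"hand":1},{"translation":[-0.1,-0.1,-2],"delta_rot":[0,0,-20],"hand":1},{"translation":[-0.1,-0.1,-2],"delta_rot":[0,0,-20],"hand":1},{"translation":[-0.1,-0.1,-2],"delta_rot":[0,0,-20],"hand":1},{"translation":[-0.1,-0.1,-2],"delta_rot":[0,0,-20],"hand":1},{"translation":[-0.1,-0.1,-2],"delta_rot":[0,0,-20],"hand":1},{"translation":[-0.1,-0.1,-2],"delta_rot":[0,0,-20],"hand":1},{"translation":[-0.1,-0.1,-2],"delta_rot":[0,0,-20],"hand":1}]'

```text
t: 19.0
ee_pos: [550.0, 32.2, 127.0]
ee_rot: [2.85, 0.833, 0.639]
force: [-1.6, 0.5, -0.1]
finger_gap: -0.003
```

```bash
python3 - <<'E'
from h import *
M=frame(2.4,55,1);delta(np.array([550,33,100])-19*M[:,2],M);print(bot.get_obs()["joint_positions"].round(2))
E
```

```text
tcp target [550.  33. 100.] units t [-0.377, -0.259, 0.977] r [-4.53, 2.614, -9.727] rotvec [1.614 1.683 0.876] force [-1.6  0.5 -0.1] gap -0.003 t 19.0
[-0.02 -0.13  1.84  0.03  0.99 -0.6 ]
```

drive_tool --targets '[{"translation":[-0.2,-0.1,0.2],"delta_rot":[-2.2,1.3,-4.9],"hand":1},{"translation":[-0.38,-0.26,0.98],"delta_rot":[-4.53,2.61,-9.73],"hand":1},{"translation":[-0.38,-0.26,0.98],"delta_rot":[-4.53,2.61,-9.73],"hand":1},{"translation":[-0.38,-0.26,0.98],"delta_rot":[-4.53,2.61,-9.73],"hand":1},{"translation":[-0.38,-0.26,0.98],"delta_rot":[-4.53,2.61,-9.73],"hand":1},{"translation":[-0.38,-0.26,0.98],"delta_rot":[-4.53,2.61,-9.73],"hand":1},{"translation":[-0.38,-0.26,0.98],"delta_rot":[-4.53,2.61,-9.73],"hand":1},{"translation":[-0.38,-0.26,0.98],"delta_rot":[-4.53,2.61,-9.73],"hand":1},{"translation":[-0.38,-0.26,0.98],"delta_rot":[-4.53,2.61,-9.73],"hand":1},{"translation":[-0.38,-0.26,0.98],"delta_rot":[-4.53,2.61,-9.73],"hand":1},{"translation":[-0.38,-0.26,0.98],"delta_rot":[-4.53,2.61,-9.73],"hand":1},{"translation":[-0.38,-0.26,0.98],"delta_rot":[-4.53,2.61,-9.73],"hand":1},{"translation":[-0.38,-0.26,0.98],"delta_rot":[-4.53,2.61,-9.73],"hand":1}]'

```text
t: 20.08
ee_pos: [548.9, 32.0, 103.6]
ee_rot: [1.621, 1.681, 0.876]
force: [-0.2, 0.1, -1.0]
finger_gap: -0.0
```

```bash
python3 - <<'E'
from h import *
c=bot.get_calibration("wrist");print(c["world_from_camera"][:3,3].round());im=bot.snapshot("wrist")
im=cv2.rotate(im,cv2.ROTATE_180);cv2.imwrite("pics/w10.png",im[:,:,::-1])
g=mask(im,(0,0,640,480),green);print(g.sum(),cv2.boundingRect(g))
print("expected jar top",[639,479]-proj(c,np.r_[POCK+320*H,65]),"cap",[639,479]-proj(c,np.r_[POCK+230*H,60]))
E
```

```text
[386.  26. 119.]
15 (296, 170, 8, 3)
expected jar top [308.59576929 168.8765759 ] cap [306.02316338 184.78220836]
```

View pics/w10.png

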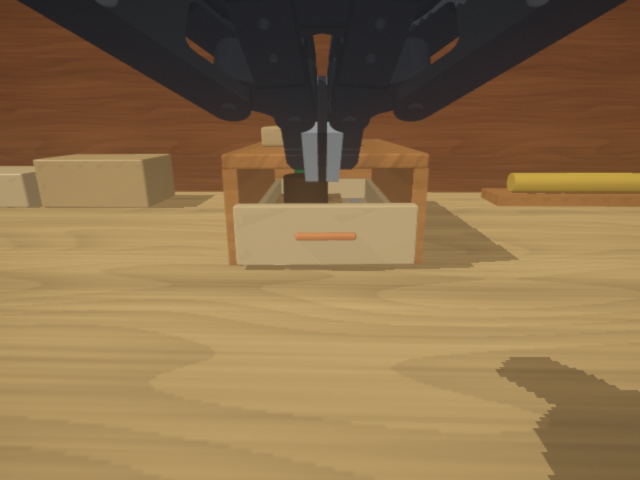

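```bash
python3 -c "
from cell import bot
print(bot.close_job())"
```

```text
the job is handed in; nothing more can be done
None
```

The job is handed in at about 20 s. The jar stood in the cork pocket, so I put the cap open end down in the red felt pocket and pushed the drawer shut against its stop.

**How it was done:** I picked the cap up from the cradle with the tool tilted 50°. I turned it about the tool axis and lowered it until it touched the pocket floor, with about 9 N at the expected height. After letting go, I pushed the drawer front slowly with closed fingers until the force rose sharply to about 30 N, within 1–2 mm of the computed shut position. No gripper readout I saw was above that.

**Last checks:**
- **Cap:** after release its copper band had gone below the pocket's rim, and the last wrist view shows it still upright inside the shut drawer.
- **Drawer:** in a wrist view taken after backing off, its front edge was within about 2 pixels (roughly 1 mm) of where the fully shut position should appear.
- **Jar:** it was mostly hidden behind the cap. Only a sliver of its green lid showed, at the row and column expected for it standing in its pocket. It was never touched.
- **Flute, ring and insert:** the robot did not touch them, and they looked undisturbed in the views where they appeared. I did not measure their final positions.

No check failed or disagreed.

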